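# Shim the rocking mini centrifuge

## Task

The mini centrifuge rocks because its front foot is too short. Using only the fingertips against it, line the yellow shim up and push it, thin end first, under that front foot until the foot stands in the middle of the shim's flat part and the centrifuge is level. Keep the shim flat on the bench (do not lift or carry it), do not touch the centrifuge or shove it along, and leave the other things where they are.

Things in the scene. Friction and masses are not known exactly. Their poses are not given: they have to be found in the camera images.
- centrifuge: Loose mini centrifuge, 1.1-1.6 kg: round white housing 128 mm across, 36-84 mm high, blue lid (top at 121 mm), on a cross of four grey legs (24 mm wide, underside 30 mm up, tips 99 mm out), on a thin grey mat, along its own +-x and +-y. Origin: centre of the cross at bench level. z: up. It starts leaning 0.117 rad towards its -x, onto the short foot, the opposite foot in the air.
- short_foot (a point): Lowest point of the short foot: black rubber dome, 12 mm radius, on the centrifuge's -x leg, 85 mm from its centre (other feet alike but 10 mm longer). About 0 mm above the bench at first, 10 mm when level. The shim goes under it along the leg, towards the centrifuge's +x, with a push of about 3 to 10 N; friction holds it where it is left.
- panel (a point): Middle of the face of the grey front panel pod (60 mm wide, 43 to 77 mm high), above the short leg, facing the robot within 0.42 rad; 73 mm from the centrifuge's centre.
- shim: Loose yellow plastic levelling shim, 98 mm long, 50 mm wide, 75 g. Origin: centre of its underside; own +x points to the thin edge (1.5 mm) at x = +49 mm. The ramp rises to 10 mm at x = -1 mm. At the start the thin edge lies 25 to 55 mm before the foot, the shim's centre up to 30 mm to one side of the leg's line, turned up to 0.25 rad from it.
- flat (a point): Middle of the top of the shim's flat part, marked with thin black lines, 38 mm long, 10 mm thick, from the shim's own x = -1 to -39 mm. The short foot shall stand about here.
- tab (a point): Middle of the rear face of the shim's upright push tab: 50 mm wide, 30 mm high, 10 mm thick, at the shim's own x = -39 to -49 mm; this point is at x = -49 mm, 15 mm up. Push here, towards the shim's +x.
- vial_dark: Glass vial with black cap, 25 mm across, 53 mm high, behind the centrifuge on one side; origin: centre of its underside. Leave alone.
- vial_white: Glass vial with white cap, 25 mm across, 53 mm high, behind the centrifuge on the other side; origin: centre of its underside. Leave alone.
- bung: Red rubber bung, 31 mm across, 26 mm high, standing to the right of the centrifuge; origin: centre of its underside. Leave alone.
- dropper: Amber dropper bottle, 32 mm across, 96 mm high, standing on the left; origin: centre of its underside. Leave alone.
- tape: Roll of masking tape, 66 mm across, 19 mm high, lying on the left; origin: centre of its underside. Leave alone.
- marker: Marker pen, 135 mm long, lying on the green notebook on the right; origin near its middle on the underside. Leave alone.
Things that resemble listed ones, but are neither listed nor needed, are in the scene too. There is more than one size of the shim; the one meant has the size given above.

How it is judged:
By the outcome, as a careful person would: the job done as asked, in the order asked, and still so for the second after the job is handed in, with the robot touching nothing.
It also fails if it takes over 58 s, if anything falls off the work surface, if the arm or the gripper's body presses on something with over 40 N, if the wrist force passes 120 N, or if a joint passes its speed limit or range.

## Robot

A 6-joint arm with a two-finger parallel gripper is mounted at the origin on a cart in front of the work surface, level with it; the furniture and walls round the work are solid. World frame = base frame: x ahead of the robot, y to its left, z up, the work surface at z = 0. Lengths are in m, angles in rad, forces in N, time in s.
With the tool pointing down it reaches from about 0.3 to 0.875 m from the base axis. Payload 6.4 kg.
Tool frame: the origin (TCP) lies midway between the tips of the shut fingers; the grasp point (between the pads) lies 19 mm behind it; z points along the fingers, x is the direction in which the jaws open and shut, and the axes are right-handed (so a half turn about z gives the same grasp; the last joint's range is limited). The gripper opens to 88 mm and grips with 3 to 60 N. Pads are 18 mm wide; open, the fingers measure 123 mm over their backs; the gripper's body (75 mm by 187 mm) begins 45 mm behind the grasp point.
Start: joints at [-0.206, 0.181, 1.607, -0, 1.354, -0.206], TCP at [0.575, 0, 0.239] pointing down, gripper open.
Joint ranges: [-2.99, 2.99], [-0.89, 2.07], [0.3, 2.58], [-1.14, 4.28], [0, 2.63], [-3.12, 3.12]. Speed limits (rad/s): [2.57, 2.57, 3.01, 3.14, 3.14, 3.14].

## Interface

Orientations are given as a unit quaternion [x, y, z, w].
In Python, from station import r gives the robot as it stands. The module is installed in compiled form; this text tells all that it offers.
- The arm moves only by the tool send_rows, never from a script. Its argument "targets" is a list of rows, each an object of numbers: "tx", "ty", "tz": the shift along the tool's x, y, z in m; "yaw": the turn about the tool's z in rad. In form: [{"tx": .., "ty": .., "tz": .., "yaw": ..}, ...]. A call has 1 to 20 rows; each row shifts and turns the commanded pose from where the row before left it, along the tool's axes as they then stand; what a row does not reach is not made up. A row lasts 1/12 s, in which the tool goes at most 41.7 mm and 7.16 degrees, less where a joint would pass 70% of its speed; a pose out of reach is approached as far as the arm can. A call with a gripper value outside its range is refused whole. "hand" is the closure, from 0 (fully open) to 1 (shut), set as the call begins (left out, the last holds). The fingers move at their own pace and stop on an object; the grip force is fixed at half the most. Time passes only in rows, so rows that do not move let the fingers close. It gives the time, the measured TCP pose, the force and the opening at its end, in the units of the state.
- r.state(): the state, without advancing time (a new reading comes with each control period).
- r.capture(name): name is "scene" or "side" or "wrist"; returns a dict with "color" (400x640x3 uint8, red, green, blue), "intrinsics" (3x3 intrinsics, pixels), "rvec" (rotation vector, rad) and "tvec" (3), from world to camera coordinates, as OpenCV has them. Camera axes: x right, y down, z forward; pixel columns grow to the right and rows downward; lengths in m; the calibration is good to about 2 mm. A picture is of the moment at which its call begins. There is no depth.
- r.hand_in(): hands the job in, once; it reports no verdict.
The state is a dict: "clock": time; "q": joint angles; "dq": joint speeds; "joint_torque": joint torques, N m; "eef_pos": TCP position; "ee_rot": TCP orientation; "ft_force": force on the tool from outside, world axes, zero at the start; "torque": the same for the moment, N m; "opening": finger opening in m.
Only numpy, scipy, OpenCV 4.12 (cv2) and the standard library are available. Lean on these libraries where they do the work, as an engineer would, in place of code of your own. Each camera call takes 0.05 s, during which the arm holds its last target.

## Working session

There is one attempt and no reset: what is moved stays moved. The work goes in short steps, Python scripts to look and compute and a tool call to move; the robot and the scene stay as the last step left them, time stands still between calls to the robot, and variables do not carry over. Pictures are saved under pics/ and viewed, and the job is handed in when it is done.

Besides the shell and the picture viewer there is one more tool, called after "Call:" as name(argument=value, ...) on one line, values as JSON. send_rows: Moves the arm, as the interface text tells. Its arguments: {"type":"object","properties":{"targets":{"type":"array"},"hand":{"type":"number"}},"required":["targets"]}

```bash
mkdir -p pics; cat > h.py <<'E'
import numpy as np,cv2
from station import r
def cap(n,f=None):
    c=r.capture(n)
    if f: cv2.imwrite('pics/'+f,c['color'][:,:,::-1])
    return c
def P(c):
    R=cv2.Rodrigues(np.array(c['rvec'],float))[0];return R,np.array(c['tvec'],float).ravel(),np.array(c['intrinsics'])
def proj(c,X):
    return cv2.projectPoints(np.atleast_2d(np.array(X,float)),np.array(c['rvec'],float),np.array(c['tvec'],float),np.array(c['intrinsics'],float),None)[0][:,0]
def onz(c,uv,z=0):
    R,t,K=P(c);C=-R.T@t;d=(R.T@np.linalg.inv(K)@np.c_[np.atleast_2d(uv),np.ones(len(np.atleast_2d(uv)))].T).T
    return C+d*((z-C[2])/d[:,2])[:,None]
E
python3 - <<'E'
from h import *
for n in ['scene','side','wrist']:
    c=cap(n,n+'0.png');R,t,K=P(c);print(n,-R.T@t,R[2],K[0,0])
print(r.state())
E
```

```text
scene [-0.06292247 -0.64860583  0.75235433] [ 0.58521035  0.56535713 -0.5812918 ] 396.46006822910186
side [0.68860666 0.94650001 0.73020452] [-0.07706623 -0.81186123 -0.57874186] 380.1257830584943
wrist [0.57519487 0.08520045 0.38534242] [-0.00095299 -0.32172352 -0.94683318] 318.8362072435756
{'clock': 0.15, 'q': array([-2.06306789e-01,  1.81373283e-01,  1.60773112e+00, -1.07695029e-05,
        1.35381720e+00, -2.06282972e-01]), 'dq': array([-0.00015899, -0.00065669, -0.00440817, -0.00140236, -0.00050202,
       -0.00040174]), 'joint_torque': array([ 2.17843895e-03, -4.34232402e+01, -3.42173409e+01,  7.02767819e-02,
        3.56537139e-02, -6.69761539e-05]), 'eef_pos': array([5.74603913e-01, 9.31495371e-05, 2.38038293e-01]), 'ee_rot': array([ 9.99999779e-01, -1.07458843e-05, -6.51462800e-04, -1.30961334e-04]), 'ft_force': array([ 0.49089163, -1.1573075 , -0.0551801 ]), 'torque': array([0.01069722, 0.01719732, 0.03041948]), 'opening': 0.08839840428454024}
```

View pics/scene0.png

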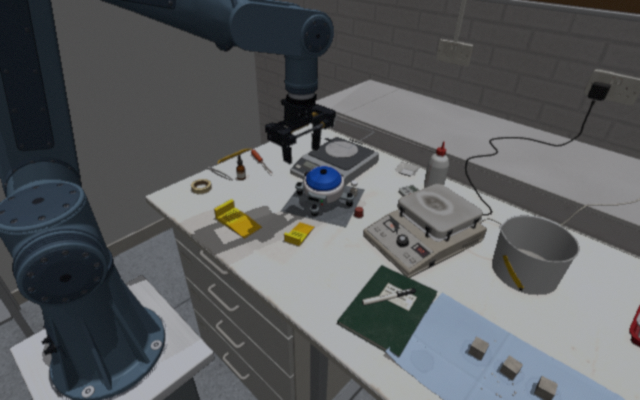

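View pics/side0.png

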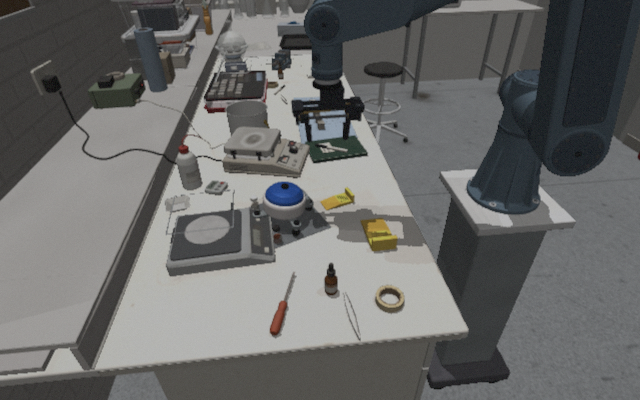

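View pics/wrist0.png

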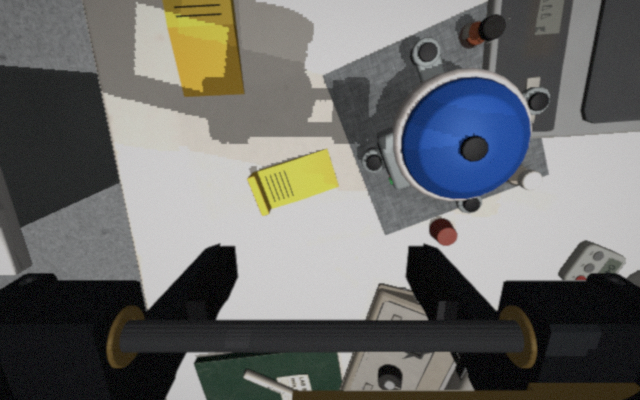

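The wrist picture shows two yellow wedges, one at about (205,40) and one at about (295,180). The short foot is near (373,160). I'll measure both wedges against 98 x 50 mm.

```bash
python3 - <<'E'
from h import *
im=cv2.imread('pics/wrist0.png')
a=cv2.resize(im[0:240,140:400],None,fx=3,fy=3*0.8,interpolation=cv2.INTER_CUBIC)[:600]
a=cv2.resize(im[130:220,235:415],None,fx=4.4,fy=4.4,interpolation=cv2.INTER_CUBIC)
cv2.imwrite('pics/crop1.png',a)
im=cv2.imread('pics/side0.png')
cv2.imwrite('pics/crop2.png',cv2.resize(im[165:265,250:410],None,fx=5,fy=5,interpolation=cv2.INTER_CUBIC))
im=cv2.imread('pics/scene0.png')
cv2.imwrite('pics/crop3.png',cv2.resize(im[150:250,205:365],None,fx=5,fy=5,interpolation=cv2.INTER_CUBIC))
E
```

```text
(no output)
```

View pics/crop1.png

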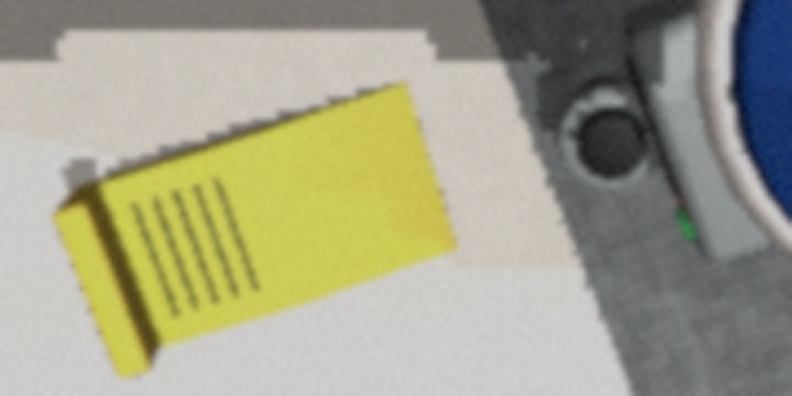

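View pics/crop2.png

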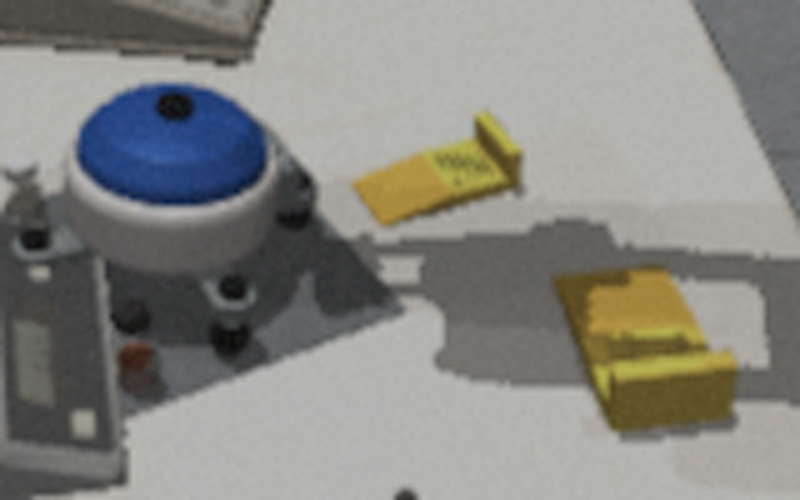

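View pics/crop3.png

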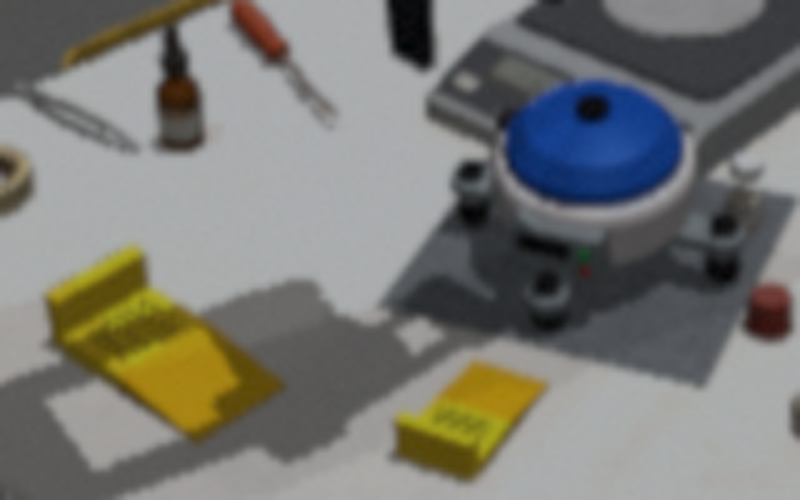

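```bash
cat > fit.py <<'E'
from h import *
from scipy.optimize import least_squares
def fit_shim(obs,x0):
    def f(p):
        e=[]
        for c,X,uv in obs:
            X=np.array(X);W=np.array([p[0]+np.cos(p[2])*X[0]-np.sin(p[2])*X[1],p[1]+np.sin(p[2])*X[0]+np.cos(p[2])*X[1],X[2]])
            e.append(proj(c,W)[0]-uv)
        return np.ravel(e)
    s=least_squares(f,x0,loss='soft_l1');return s.x,f(s.x).reshape(-1,2)
def fit_cen(obs,x0,tilt=0.117):
    # p: x,y,yaw,h
    def f(p):
        e=[]
        Ry=cv2.Rodrigues(np.array([0,-tilt,0.]))[0];Rz=cv2.Rodrigues(np.array([0,0,p[2]]))[0]
        for c,X,uv in obs:
            W=Rz@Ry@np.array([X[0],X[1],p[3] if X[2] is None else X[2]])+[p[0],p[1],0]
            e.append(proj(c,W)[0]-uv)
        return np.ravel(e)
    s=least_squares(f,x0,loss='soft_l1');return s.x,f(s.x).reshape(-1,2)
E
python3 - <<'E'
from fit import *
w=r.capture('wrist');s=r.capture('scene')
print('thin',onz(w,[[327.7,148.9],[338.9,186.4]],.0015)); 
tt=onz(w,[[247.5,178.2],[263.4,215.9]],.03);print('tab',tt,np.linalg.norm(tt[0]-tt[1]))
print('big', onz(w,[[184,97],[244,94]],.0015))
cw=lambda x,y:[235+x/4.4,130+y/4.4]
cs=lambda x,y:[205+x/5,150+y/5]
obs=[(w,[.049,.025,.0015],cw(408,84)),(w,[.049,-.025,.0015],cw(457,249)),(w,[-.049,.025,.03],cw(55,212)),(w,[-.049,-.025,.03],cw(125,379)),
(s,[.049,.025,.0015],cs(477,360)),(s,[.049,-.025,.0015],cs(549,381)),(s,[-.049,.025,.03],cs(396,416)),(s,[-.049,-.025,.03],cs(472,443)),(s,[-.049,-.025,0],cs(468,479))]
p,e=fit_shim(obs,[.45,.04,.3]);print(p,e.round(1).tolist())
feet=onz(w,[cw(610,143),[427,51],[537,100],[470,205]],.045);print(feet)
sh=[(-.085,0,None),(0,.085,None),(.085,0,None),(0,-.085,None)]
obs=[(w,X,uv) for X,uv in zip(sh,[cw(610,143),[427,51],[538,99],[470,205]])]
obs+=[(s,X,uv) for X,uv in zip(sh,[cs(549,283),cs(473,172),None,cs(725,228)]) if uv is not None]
obs+=[(w,(0,0,.121),[474,148])] if 0 else []
p,e=fit_cen(obs,[.65,.08,.3,.045]);print(p,e.round(1).tolist())
E
```

```text
thin [[ 0.58256148  0.01802764  0.0015    ]
 [ 0.59695359 -0.02919194  0.0015    ]]
tab [[ 0.48980423 -0.0109378   0.03      ]
 [ 0.50542829 -0.05768903  0.03      ]] 0.04929288729658303
big [[0.41715876 0.07767662 0.0015    ]
 [0.48631679 0.08099094 0.0015    ]]
[ 0.54363737 -0.02029421  0.30191761] [[0.3, -0.3], [0.7, 0.1], [-0.3, 0.1], [-0.9, 0.6], [-0.3, -1.0], [0.2, -0.3], [-0.8, -0.4], [-0.2, -0.3], [0.8, 0.6]]
[[ 0.63171618  0.01086072  0.045     ]
 [ 0.67780398  0.121385    0.045     ]
 [ 0.79485287  0.07582868  0.045     ]
 [ 0.74369344 -0.03811532  0.045     ]]
[0.71608039 0.04430543 0.40228049 0.0452517 ] [[0.2, -0.4], [0.0, 1.1], [-0.8, 1.9], [1.0, -1.8], [-0.8, -0.4], [-1.0, -1.1], [-0.7, -1.2]]
```

The near wedge at (295,180) is the right one: it is 49–50 mm wide, and the other is about 69 mm. In the centrifuge's frame the shim is at −184 mm along the leg line, +8 mm to the left, and turned −0.10 rad. I'll first push it square from its left side with a flat two-finger face, then push the tab.

Call:
send_rows(hand=0.66, targets=[{"tx":-0.016,"ty":-0.005,"tz":0.02},{"tx":-0.016,"ty":-0.005,"tz":0.025},{"tx":-0.016,"ty":-0.005,"tz":0.025},{"tx":-0.016,"ty":-0.005,"tz":0.025},{"tz":0.025,"yaw":-0.1},{"tz":0.025,"yaw":-0.1},{"yaw":-0.1,"tz":0.01},{"yaw":-0.102},{"tz":0.0},{"tz":0}])

```text
$.targets[0]: bad value
```

Call:
send_rows(hand=0.66, targets=[{"tx":-0.016,"ty":-0.005,"tz":0.02,"yaw":0.0},{"tx":-0.016,"ty":-0.005,"tz":0.025,"yaw":0.0},{"tx":-0.016,"ty":-0.005,"tz":0.025,"yaw":0.0},{"tx":-0.016,"ty":-0.005,"tz":0.025,"yaw":0.0},{"tx":0.0,"ty":0.0,"tz":0.025,"yaw":-0.1},{"tx":0.0,"ty":0.0,"tz":0.025,"yaw":-0.1},{"tx":0.0,"ty":0.0,"tz":0.01,"yaw":-0.1},{"tx":0.0,"ty":0.0,"tz":0.0,"yaw":-0.102},{"tx":0.0,"ty":0.0,"tz":0.0,"yaw":0.0},{"tx":0.0,"ty":0.0,"tz":0.0,"yaw":0.0}])

```text
clock: 1.08
eef_pos: [0.5111, 0.02, 0.0837]
ee_rot: [0.98, 0.198, 0.0, 0.0]
ft_force: [0.7, 0.5, -0.4]
opening: 0.0296
```

```bash
cat >> h.py <<'E'
def three(tag):
    o={}
    for n in ['scene','side','wrist']: o[n]=cap(n,f'{n}{tag}.png')
    a=o['scene']['color'][150:250,205:365,::-1];b=o['side']['color'][150:250,250:410,::-1]
    cv2.imwrite(f'pics/ss{tag}.png',np.vstack([cv2.resize(a,None,fx=3.75,fy=3,interpolation=cv2.INTER_CUBIC),cv2.resize(b,None,fx=3.75,fy=3,interpolation=cv2.INTER_CUBIC)]))
    return o
E
python3 -c "
from h import *
three(1)"
```

```text
(no output)
```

View pics/wrist1.png

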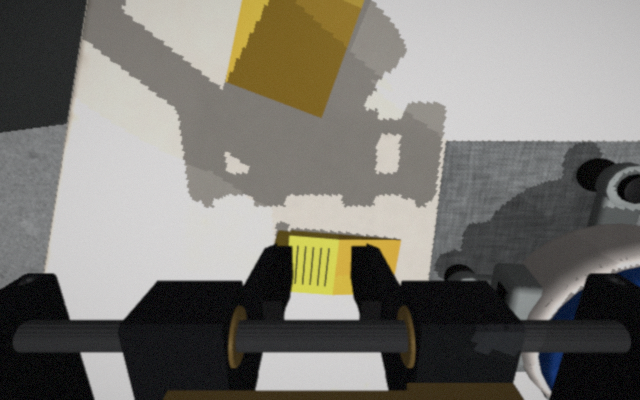

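View pics/ss1.png

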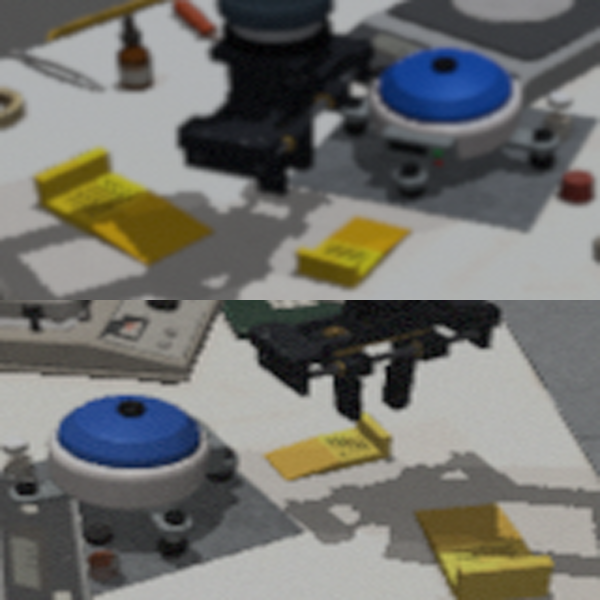

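The wrist picture shows the shim's left edge about 10 mm beyond the fingers and the mat edge upright, which supports the 0.402 rad yaw. I'll lower the fingers and push sideways.

Call:
send_rows(targets=[{"tx":0.0,"ty":0.0,"tz":0.02,"yaw":0.0},{"tx":0.0,"ty":0.0,"tz":0.02,"yaw":0.0},{"tx":0.0,"ty":0.0,"tz":0.02,"yaw":0.0},{"tx":0.0,"ty":0.0,"tz":0.012,"yaw":0.0},{"tx":0.0,"ty":0.0,"tz":0.0075,"yaw":0.0},{"tx":0.0,"ty":0.0,"tz":0.0,"yaw":0.0},{"tx":0.0,"ty":0.0,"tz":0.0,"yaw":0.0}])

```text
clock: 1.82
eef_pos: [0.5113, 0.02, 0.0045]
ee_rot: [0.98, 0.199, 0.0, 0.0]
ft_force: [0.1, 0.1, 0.4]
opening: 0.0299
```

Call:
send_rows(targets=[{"tx":0.0,"ty":0.003,"tz":0.0,"yaw":0.0},{"tx":0.0,"ty":0.003,"tz":0.0,"yaw":0.0},{"tx":0.0,"ty":0.003,"tz":0.0,"yaw":0.0},{"tx":0.0,"ty":0.003,"tz":0.0,"yaw":0.0},{"tx":0.0,"ty":0.003,"tz":0.0,"yaw":0.0},{"tx":0.0,"ty":0.003,"tz":0.0,"yaw":0.0},{"tx":0.0,"ty":0.002,"tz":0.0,"yaw":0.0},{"tx":0.0,"ty":0.002,"tz":0.0,"yaw":0.0},{"tx":0.0,"ty":0.0,"tz":0.0,"yaw":0.0},{"tx":0.0,"ty":0.0,"tz":0.0,"yaw":0.0}])

```text
clock: 2.65
eef_pos: [0.5197, -0.0004, 0.0042]
ee_rot: [0.98, 0.2, 0.0, 0.0]
ft_force: [0.0, 0.4, 0.5]
opening: 0.03
```

```bash
python3 -c "
from h import *
three(2)"
```

```text
(no output)
```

View pics/wrist2.png

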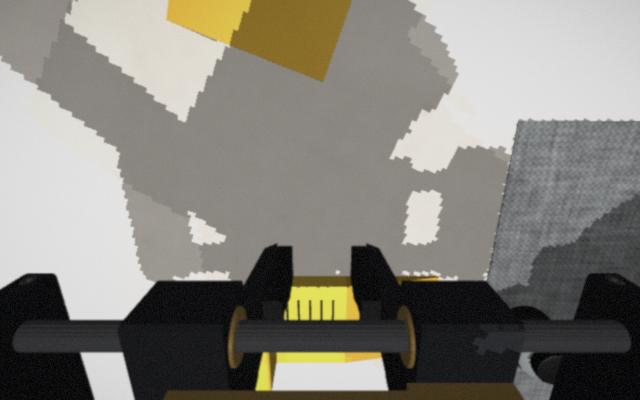

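View pics/ss2.png

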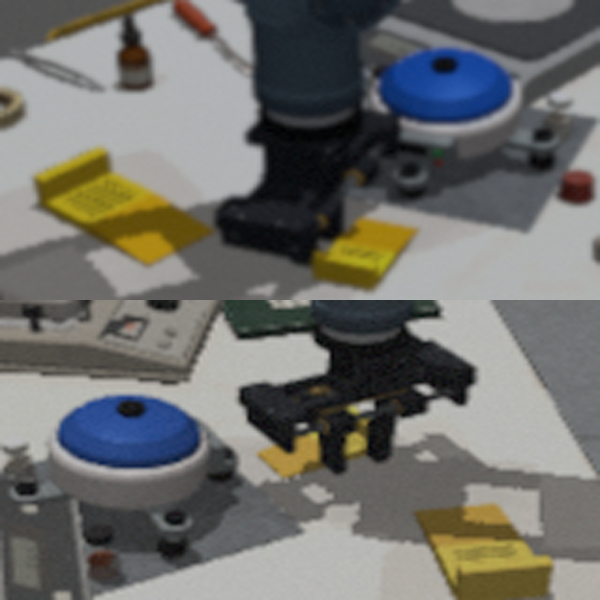

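The fingers have pushed the tab side along. I'll back off, rise and measure.

Call:
send_rows(targets=[{"tx":0.0,"ty":-0.01,"tz":0.0,"yaw":0.0},{"tx":0.0,"ty":-0.015,"tz":-0.01,"yaw":0.0},{"tx":0.0,"ty":-0.015,"tz":-0.025,"yaw":0.0},{"tx":0.0,"ty":0.0,"tz":-0.03,"yaw":0.0},{"tx":0.0,"ty":0.0,"tz":-0.03,"yaw":0.0},{"tx":0.0,"ty":0.0,"tz":-0.03,"yaw":0.0},{"tx":0.0,"ty":0.0,"tz":-0.03,"yaw":0.0},{"tx":0.0,"ty":0.0,"tz":-0.03,"yaw":0.0},{"tx":0.0,"ty":0.0,"tz":0.0,"yaw":0.0},{"tx":0.0,"ty":0.0,"tz":0.0,"yaw":0.0}])

```text
clock: 3.63
eef_pos: [0.5049, 0.037, 0.191]
ee_rot: [0.98, 0.2, 0.002, 0.001]
ft_force: [-0.1, -0.3, -0.7]
opening: 0.0302
```

```bash
python3 -c "
from h import *
import pickle
o=three(3);pickle.dump(o,open('o3.pkl','wb'))
im=o['wrist']['color'][:,:,::-1]
cv2.imwrite('pics/w3.png',cv2.resize(im[130:300,200:540],None,fx=2.3,fy=2.3,interpolation=cv2.INTER_CUBIC))"
```

```text
(no output)
```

View pics/wrist3.png

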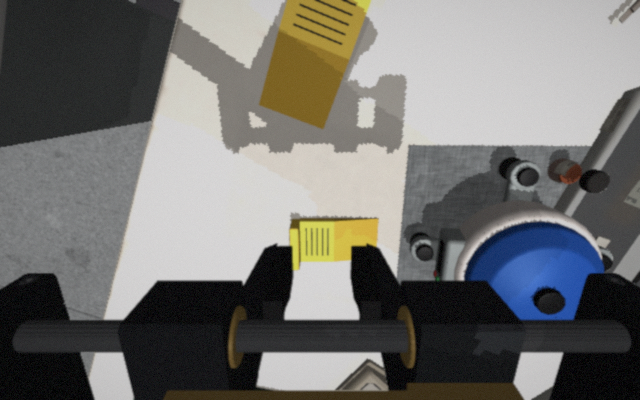

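View pics/w3.png

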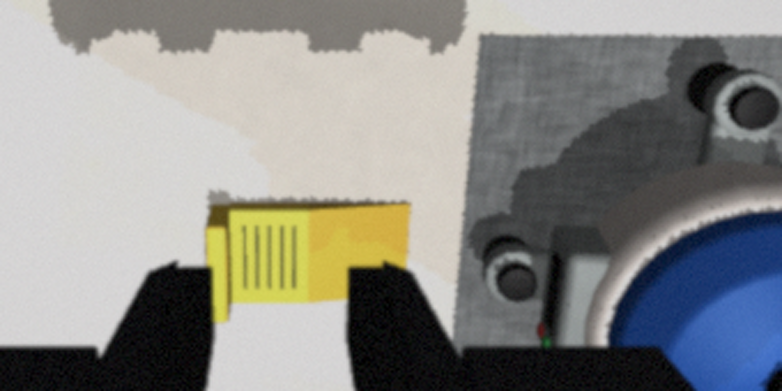

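View pics/ss3.png

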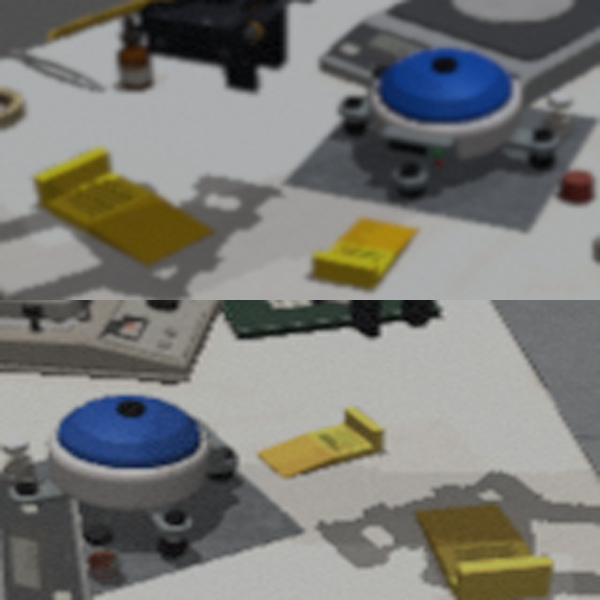

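```bash
python3 -c "
from h import *
import pickle
o=pickle.load(open('o3.pkl','rb'))
a=o['scene']['color'][215:255,280:325,::-1];b=o['side']['color'][180:215,310:360,::-1]
A=cv2.resize(a,None,fx=8,fy=8,interpolation=cv2.INTER_CUBIC);B=cv2.resize(b,None,fx=8,fy=8,interpolation=cv2.INTER_CUBIC)
C=np.zeros((320,770,3),np.uint8);C[:320,:360]=A;C[:280,370:770]=B
cv2.imwrite('pics/c3.png',C)"
```

```text
(no output)
```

View pics/c3.png

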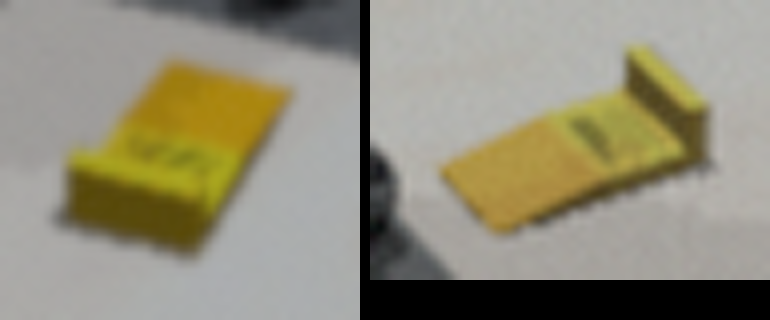

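```bash
cat >> fit.py <<'E'
def rel(p,cen):
    d=np.array(p[:2])-cen[:2];c,s=np.cos(cen[2]),np.sin(cen[2])
    return np.array([c*d[0]+s*d[1],-s*d[0]+c*d[1],p[2]-cen[2]])
E
python3 - <<'E'
from fit import *
import pickle
o=pickle.load(open('o3.pkl','rb'));w,s,d=o['wrist'],o['scene'],o['side']
cw=lambda x,y:[200+x/2.3,130+y/2.3]; cs=lambda x,y:[280+x/8,215+y/8]; cd=lambda x,y:[310+(x-370)/8,180+y/8]
L=.025
obs=[(w,[.049,L,.0015],cw(410,203)),(w,[-.049,L,.03],cw(206,226)),(w,[-.049,-L,.03],cw(214,323)),(w,[-.039,-L,.03],cw(229,320)),
(s,[.049,L,.0015],cs(170,62)),(s,[.049,-L,.0015],cs(294,92)),(s,[-.049,L,.03],cs(68,170)),(s,[-.049,-L,.0],cs(192,256)),
(d,[.049,L,.0015],cd(500,234)),(d,[.049,-L,.0015],cd(443,171)),(d,[-.049,L,.03],cd(708,105)),(d,[-.039,-L,.03],cd(632,52)),(d,[-.049,L,0],cd(705,158))]
p,e=fit_shim(obs,[.54,-.03,.4]);print(p,e.round(1).tolist())
cs2=lambda x,y:[205+x/5,150+y/5]
sh=[(-.085,0,None),(0,.085,None),(.085,0,None),(0,-.085,None)]
w0=None
o2=[(w,sh[0],cw(516,281)),(w,sh[1],cw(751,108)),(s,sh[0],cs2(549,283)),(s,sh[1],cs2(473,172)),(s,sh[3],cs2(725,228))]
# side crop2 caps: scale 5 origin (250,165): left foot (232,287), far(35,238), front foot(295,190)
o2+=[(d,sh[1],[250+232/5,165+287/5]),(d,sh[2],[250+35/5,165+238/5]),(d,sh[0],[250+296/5,165+192/5])]
c,e2=fit_cen(o2,[.716,.044,.4,.045]);print(c,e2.round(1).tolist())
# lines on mat edge orientation in wrist
m=onz(w,[cw(479,37),cw(456,340)],0.001);print('mat',m,np.arctan2(*(m[0]-m[1])[[1,0]])-np.pi/2)
print(rel(p,c), rel(p,[.716,.0443,.402]))
print(r.state()['eef_pos'],rel([*r.state()['eef_pos'][:2],0],c))
E
```

```text
[ 0.54776689 -0.02704578  0.40213837] [[0.1, -0.4], [-0.4, -0.2], [-2.5, -0.5], [0.1, 0.8], [-0.4, -1.3], [-0.3, -1.1], [-1.2, -2.0], [0.1, -0.2], [-1.3, -0.7], [-1.9, -1.1], [-0.6, -1.2], [-2.0, -1.3], [-0.5, -0.2]]
[0.71721132 0.04342434 0.39889058 0.04258737] [[-0.2, -0.5], [-0.5, 0.1], [-0.4, 0.2], [-0.5, -0.5], [-0.3, -0.5], [-1.3, -0.1], [-1.4, -0.0], [-1.3, -2.8]]
mat [[ 0.57600068  0.10014791  0.001     ]
 [ 0.6402115  -0.04576048  0.001     ]] 0.41457083609279377
[-0.1835121   0.0008739   0.00324779] [-1.82736347e-01  1.64712032e-04  1.38372184e-04]
[0.50269333 0.03706828 0.18755333] [-0.20014538  0.07746093 -0.39889058]
```

The shim now sits within 1 mm and 3 mrad of the leg's line. Next I'll go behind the tab and turn a quarter turn so both fingertips face it.

Call:
send_rows(hand=0.8, targets=[{"tx":-0.021,"ty":0.025,"tz":0.0,"yaw":0.0},{"tx":-0.021,"ty":0.026,"tz":0.0,"yaw":0.0},{"tx":-0.021,"ty":0.026,"tz":0.01,"yaw":0.0},{"tx":0.0,"ty":0.0,"tz":0.01,"yaw":-0.12},{"tx":0.0,"ty":0.0,"tz":0.01,"yaw":-0.12},{"tx":0.0,"ty":0.0,"tz":0.01,"yaw":-0.12},{"tx":0.0,"ty":0.0,"tz":0.01,"yaw":-0.12},{"tx":0.0,"ty":0.0,"tz":0.01,"yaw":-0.12},{"tx":0.0,"ty":0.0,"tz":0.01,"yaw":-0.12},{"tx":0.0,"ty":0.0,"tz":0.01,"yaw":-0.12},{"tx":0.0,"ty":0.0,"tz":0.01,"yaw":-0.12},{"tx":0.0,"ty":0.0,"tz":0.0,"yaw":-0.12},{"tx":0.0,"ty":0.0,"tz":0.0,"yaw":-0.12},{"tx":0.0,"ty":0.0,"tz":0.0,"yaw":-0.12},{"tx":0.0,"ty":0.0,"tz":0.0,"yaw":-0.12},{"tx":0.0,"ty":0.0,"tz":0.0,"yaw":-0.12},{"tx":0.0,"ty":0.0,"tz":0.0,"yaw":0.0},{"tx":0.0,"ty":0.0,"tz":0.0,"yaw":0.0}])

```text
clock: 5.28
eef_pos: [0.4751, -0.0585, 0.0979]
ee_rot: [0.558, 0.83, -0.0, -0.001]
ft_force: [-0.5, 0.1, 0.6]
opening: 0.0177
```

```bash
python3 -c "
from fit import *
from scipy.spatial.transform import Rotation as Ro
s=r.state();R=Ro.from_quat(s['ee_rot']).as_matrix();print(s['eef_pos'],s['q'][5]);print(R.round(3), 'toolx ang',np.arctan2(R[1,0],R[0,0]))
print(rel([*s['eef_pos'][:2],0],[.7168,.0438,.4]))"
```

```text
[ 0.47505146 -0.05849191  0.09785831] -2.3294845304899607
[[-0.378  0.926 -0.003]
 [ 0.926  0.378  0.001]
 [ 0.002 -0.002 -1.   ]] toolx ang 1.958291709402758
[-2.62499500e-01 -7.57699971e-05 -4.00000000e-01]
```

Call:
send_rows(targets=[{"tx":0.0,"ty":0.0,"tz":0.02,"yaw":-0.013},{"tx":0.0,"ty":0.0,"tz":0.02,"yaw":0.0},{"tx":0.0,"ty":0.0,"tz":0.02,"yaw":0.0},{"tx":0.0,"ty":0.0,"tz":0.016,"yaw":0.0},{"tx":0.0,"ty":0.0,"tz":0.01,"yaw":0.0},{"tx":0.0,"ty":0.0,"tz":0.0,"yaw":0.0},{"tx":0.0,"ty":0.006,"tz":0.0,"yaw":0.0},{"tx":0.0,"ty":0.006,"tz":0.0,"yaw":0.0},{"tx":0.0,"ty":0.004,"tz":0.0,"yaw":0.0},{"tx":0.0,"ty":0.004,"tz":0.0,"yaw":0.0},{"tx":0.0,"ty":0.004,"tz":0.0,"yaw":0.0},{"tx":0.0,"ty":0.004,"tz":0.0,"yaw":0.0},{"tx":0.0,"ty":0.004,"tz":0.0,"yaw":0.0},{"tx":0.0,"ty":0.004,"tz":0.0,"yaw":0.0},{"tx":0.0,"ty":0.004,"tz":0.0,"yaw":0.0},{"tx":0.0,"ty":0.004,"tz":0.0,"yaw":0.0},{"tx":0.0,"ty":0.004,"tz":0.0,"yaw":0.0},{"tx":0.0,"ty":0.004,"tz":0.0,"yaw":0.0},{"tx":0.0,"ty":0.0,"tz":0.0,"yaw":0.0},{"tx":0.0,"ty":0.0,"tz":0.0,"yaw":0.0}])

```text
clock: 6.95
eef_pos: [0.5242, -0.0383, 0.0132]
ee_rot: [0.551, 0.835, 0.0, 0.0]
ft_force: [0.4, 0.4, -0.7]
opening: 0.0176
```

```bash
python3 -c "
from fit import *
o=three(4)
s=r.state();print(rel([*s['eef_pos'][:2],0],[.7168,.0438,.4]),s['eef_pos'])"
```

```text
[-0.20976126 -0.00060744 -0.4       ] [ 0.52383363 -0.03844437  0.0131401 ]
```

View pics/ss4.png

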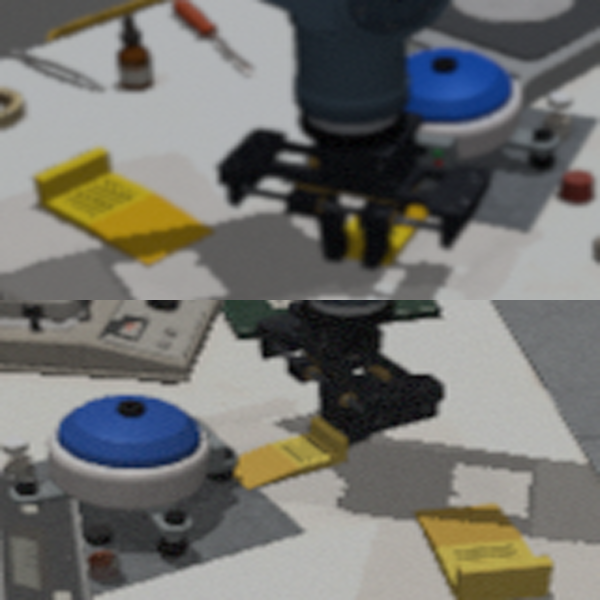

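View pics/wrist4.png

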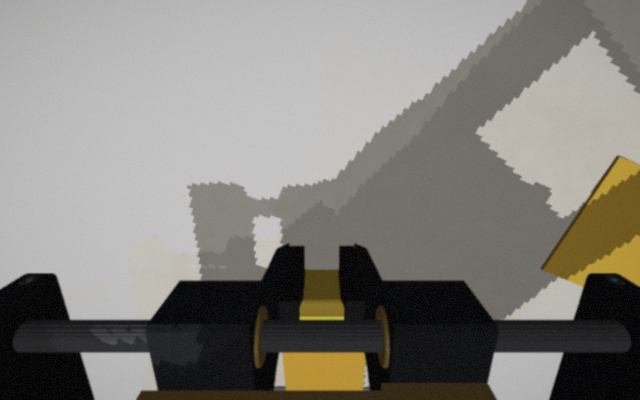

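The side picture shows the thin edge at about (238,485) in the stacked crop, just before the foot. I'll go on in small rows.

Call:
send_rows(targets=[{"tx":0.0,"ty":0.003,"tz":0.0,"yaw":0.0},{"tx":0.0,"ty":0.003,"tz":0.0,"yaw":0.0},{"tx":0.0,"ty":0.003,"tz":0.0,"yaw":0.0},{"tx":0.0,"ty":0.003,"tz":0.0,"yaw":0.0},{"tx":0.0,"ty":0.003,"tz":0.0,"yaw":0.0},{"tx":0.0,"ty":0.003,"tz":0.0,"yaw":0.0},{"tx":0.0,"ty":0.003,"tz":0.0,"yaw":0.0},{"tx":0.0,"ty":0.003,"tz":0.0,"yaw":0.0},{"tx":0.0,"ty":0.003,"tz":0.0,"yaw":0.0},{"tx":0.0,"ty":0.003,"tz":0.0,"yaw":0.0},{"tx":0.0,"ty":0.003,"tz":0.0,"yaw":0.0},{"tx":0.0,"ty":0.003,"tz":0.0,"yaw":0.0},{"tx":0.0,"ty":0.003,"tz":0.0,"yaw":0.0}])

```text
clock: 8.18
eef_pos: [0.5587, -0.0234, 0.0132]
ee_rot: [0.551, 0.835, -0.001, -0.001]
ft_force: [-5.7, -1.9, 4.1]
opening: 0.0178
```

```bash
python3 -c "
from fit import *
o=three(5)
s=r.state();print(rel([*s['eef_pos'][:2],0],[.7168,.0438,.4]),s['eef_pos'],s['ft_force'])"
```

```text
[-0.17084635 -0.00041801 -0.4       ] [ 0.55960287 -0.02311572  0.01313799] [-2.98749145 -1.69302513  1.5947467 ]
```

View pics/ss5.png

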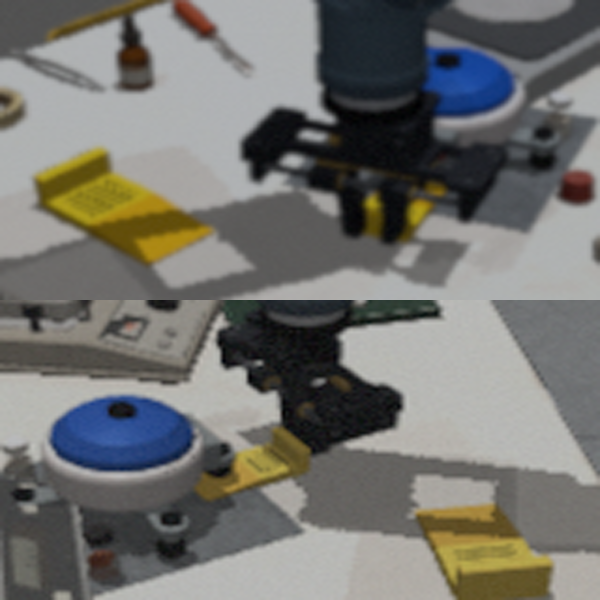

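The foot is riding up the ramp at about 5 N, and the left side foot stays at (172,520), so the centrifuge isn't sliding. I'll continue.

Call:
send_rows(targets=[{"tx":0.0,"ty":0.003,"tz":0.0,"yaw":0.0},{"tx":0.0,"ty":0.003,"tz":0.0,"yaw":0.0},{"tx":0.0,"ty":0.003,"tz":0.0,"yaw":0.0},{"tx":0.0,"ty":0.003,"tz":0.0,"yaw":0.0},{"tx":0.0,"ty":0.003,"tz":0.0,"yaw":0.0},{"tx":0.0,"ty":0.003,"tz":0.0,"yaw":0.0},{"tx":0.0,"ty":0.003,"tz":0.0,"yaw":0.0},{"tx":0.0,"ty":0.003,"tz":0.0,"yaw":0.0},{"tx":0.0,"ty":0.003,"tz":0.0,"yaw":0.0},{"tx":0.0,"ty":0.003,"tz":0.0,"yaw":0.0},{"tx":0.0,"ty":0.003,"tz":0.0,"yaw":0.0},{"tx":0.0,"ty":0.0,"tz":0.0,"yaw":0.0}])

```text
clock: 9.33
eef_pos: [0.5899, -0.0101, 0.0131]
ee_rot: [0.551, 0.835, -0.0, -0.001]
ft_force: [-5.2, -1.5, 4.3]
opening: 0.0179
```

```bash
python3 -c "
from fit import *
import pickle
o=three(6);pickle.dump(o,open('o6.pkl','wb'))
s=r.state();print(rel([*s['eef_pos'][:2],0],[.7168,.0438,.4]),s['eef_pos'],s['ft_force'])
b=o['side']['color'][180:240,250:345,::-1];cv2.imwrite('pics/c6.png',cv2.resize(b,None,fx=8,fy=8,interpolation=cv2.INTER_CUBIC))"
```

```text
[-1.37862208e-01 -2.27037731e-04 -4.00000000e-01] [ 0.58990891 -0.01009519  0.01307892] [-4.50408833 -2.8688662   3.04840357]
```

View pics/c6.png

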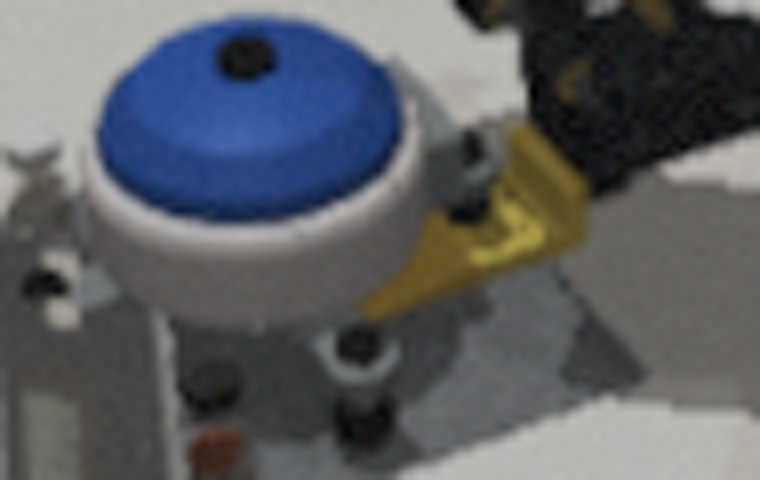

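View pics/ss6.png

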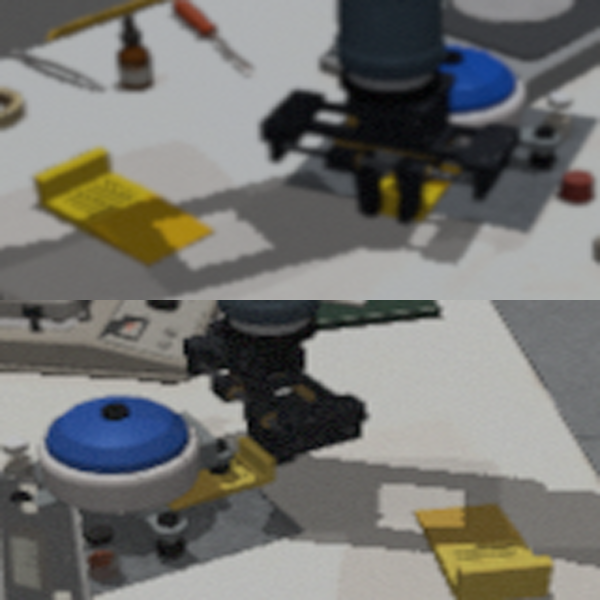

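```bash
python3 - <<'E'
from fit import *
import pickle
o=pickle.load(open('o6.pkl','rb'));d=o['side']
for nm,X,uv0,uv1 in [('left cap',(0,.085,.0435),(232,287),(360,345)),('far cap',(.085,0,.0435),(35,238),(45,283)),('left foot base',(0,.085,.005),(232,342),(363,428)),('knob',(0,0,.125),(175,105),(245,58))]:
    P=[]
    for t in (.117,0):
        Ry=cv2.Rodrigues(np.array([0,-t,0.]))[0];Rz=cv2.Rodrigues(np.array([0,0,.4]))[0]
        P.append(proj(d,Rz@Ry@np.array(X)+[.7168,.0438,0])[0])
    o0=np.array([250+uv0[0]/5,165+uv0[1]/5]);o1=np.array([250+uv1[0]/8,180+uv1[1]/8])
    print(nm,P[0].round(1),o0,P[1].round(1),o1,'drift px',((o1-o0)-(P[1]-P[0])).round(1))
print(proj(d,[[.7168,.0438,.04],[.7168+.0092,.0438+.0039,.04]]))
E
```

```text
left cap [295.3 222.1] [296.4 222.4] [293.7 222.6] [295.    223.125] drift px [0.2 0.2]
far cap [255.7 212.4] [257.  212.6] [254.3 215.6] [255.625 215.375] drift px [ 0.1 -0.5]
left foot base [294.6 232.9] [296.4 233.4] [294.4 233. ] [295.375 233.5  ] drift px [-0.8  0. ]
knob [283.9 182.7] [285. 186.] [279.2 183.9] [280.625 187.25 ] drift px [0.3 0.1]
[[281.30164187 207.57015257]
 [278.22098741 208.60291543]]
```

The centrifuge is level to within pixel error and has drifted less than 1 mm. About 13–14 mm remain.

Call:
send_rows(targets=[{"tx":0.0,"ty":0.002,"tz":0.0,"yaw":0.0},{"tx":0.0,"ty":0.002,"tz":0.0,"yaw":0.0},{"tx":0.0,"ty":0.002,"tz":0.0,"yaw":0.0},{"tx":0.0,"ty":0.002,"tz":0.0,"yaw":0.0},{"tx":0.0,"ty":0.002,"tz":0.0,"yaw":0.0},{"tx":0.0,"ty":0.002,"tz":0.0,"yaw":0.0},{"tx":0.0,"ty":0.001,"tz":0.0,"yaw":0.0},{"tx":0.0,"ty":0.0,"tz":0.0,"yaw":0.0}])

```text
clock: 10.15
eef_pos: [0.6013, -0.0052, 0.0131]
ee_rot: [0.551, 0.835, -0.001, -0.001]
ft_force: [-7.2, -3.4, 4.8]
opening: 0.0174
```

Call:
send_rows(targets=[{"tx":0.0,"ty":-0.003,"tz":0.0,"yaw":0.0},{"tx":0.0,"ty":-0.01,"tz":0.0,"yaw":0.0},{"tx":0.0,"ty":-0.02,"tz":0.0,"yaw":0.0},{"tx":0.0,"ty":-0.02,"tz":-0.005,"yaw":0.0},{"tx":0.0,"ty":-0.015,"tz":-0.02,"yaw":0.0},{"tx":0.0,"ty":-0.01,"tz":-0.03,"yaw":0.0},{"tx":0.0,"ty":-0.01,"tz":-0.03,"yaw":0.0},{"tx":0.0,"ty":-0.01,"tz":-0.03,"yaw":0.0},{"tx":0.0,"ty":-0.01,"tz":-0.03,"yaw":0.0},{"tx":0.0,"ty":-0.01,"tz":-0.03,"yaw":0.0},{"tx":0.0,"ty":0.0,"tz":0.0,"yaw":0.0},{"tx":0.0,"ty":0.0,"tz":0.0,"yaw":0.0}])

```text
clock: 11.15
eef_pos: [0.4947, -0.0521, 0.1903]
ee_rot: [0.551, 0.834, 0.001, 0.003]
ft_force: [-0.1, -0.3, -0.1]
opening: 0.0178
```

```bash
python3 -c "
from fit import *
import pickle
o=three(7);pickle.dump(o,open('o7.pkl','wb'))
b=o['side']['color'][180:240,250:345,::-1];cv2.imwrite('pics/c7.png',cv2.resize(b,None,fx=8,fy=8,interpolation=cv2.INTER_CUBIC))
b=o['scene']['color'][160:240,280:370,::-1];cv2.imwrite('pics/d7.png',cv2.resize(b,None,fx=7,fy=7,interpolation=cv2.INTER_CUBIC))"
```

```text
(no output)
```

View pics/c7.png

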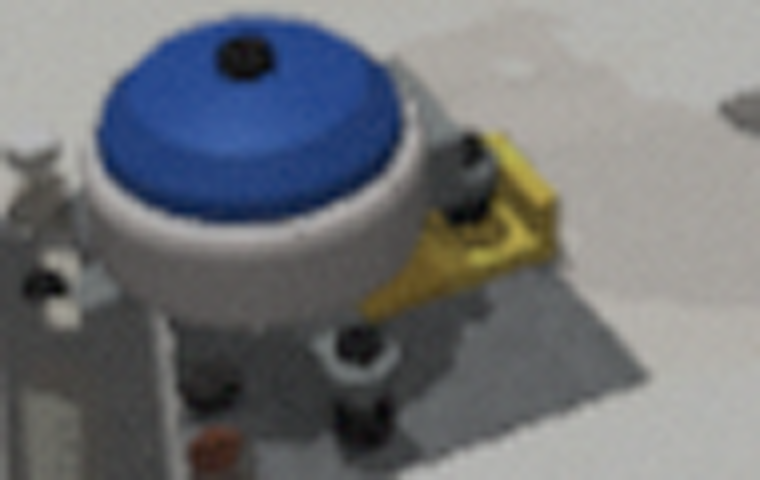

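View pics/d7.png

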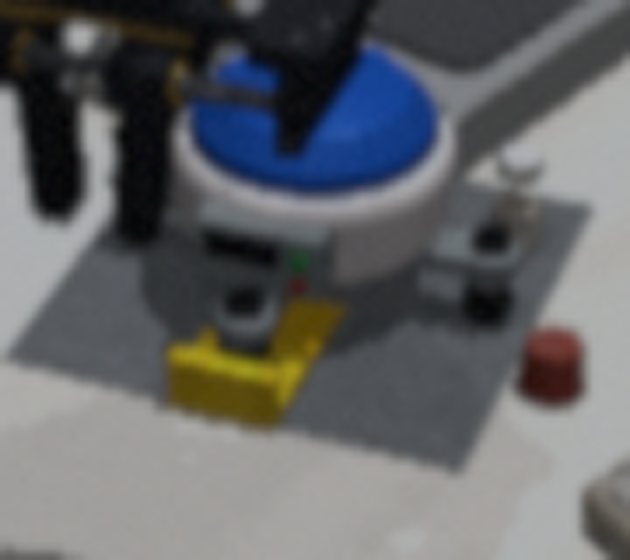

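View pics/wrist7.png

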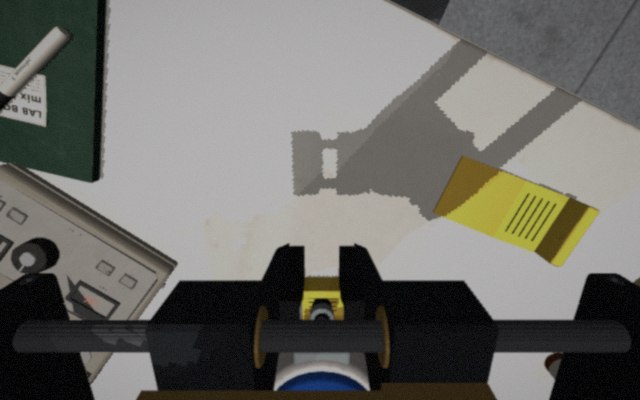

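```bash
python3 - <<'E'
from fit import *
import pickle
o=pickle.load(open('o7.pkl','rb'));s,d=o['scene'],o['side']
cs=lambda x,y:[280+x/7,160+y/7]; cd=lambda x,y:[250+x/8,180+y/8];L=.025
obs=[(s,[-.049,L,.03],cs(170,350)),(s,[-.049,L,0],cs(170,398)),(s,[-.049,-L,.0],cs(278,425)),(s,[-.049,-L,.03],cs(284,381)),
(d,[-.049,L,.03],cd(556,200)),(d,[-.039,L,.03],cd(545,206)),(d,[-.039,-L,.03],cd(487,140)),(d,[-.049,L,0],cd(556,250)),(d,[.049,L,.0015],cd(370,316))]
p,e=fit_shim(obs,[.655,.015,.4]);print(p,e.round(1).tolist())
sh=[(-.085,0,None),(0,.085,None),(.085,0,None),(0,-.085,None)]
o2=[(s,sh[0],cs(242,297)),(s,sh[3],cs(492,236)),(d,sh[0],cd(474,145)),(d,sh[1],cd(360,343)),(d,sh[2],cd(45,283)),(s,(0,-.085,0),cs(486,320)),(d,(0,.085,0),cd(363,443))]
for n,ob in(('both',o2),('scene',[x for x in o2 if x[0] is s]),('side',[x for x in o2 if x[0] is d])):
    c,e2=fit_cen(ob,[.7168,.0438,.4,.0435],0.0);print(n,c,e2.round(1).tolist())
    print(rel(p,c))
    po=[x for x in obs if (x[0] is s or n!='scene') and (x[0] is d or n!='side')]
    pp,_=fit_shim(po,[.655,.015,.4]);print('  same-cam rel',rel(pp,c),'foot in shim x',-.085-rel(pp,c)[0])
E
```

```text
[0.6551523  0.02307419 0.49945299] [[-1.0, 0.5], [-0.9, 1.5], [-0.4, 0.5], [-1.1, -1.1], [0.1, -2.1], [-1.3, -1.7], [-3.0, -1.3], [0.2, -0.7], [-3.6, 2.5]]
both [0.71401626 0.04403527 0.40117629 0.0444751 ] [[-0.4, 0.7], [-0.9, 0.3], [-1.7, -0.3], [-0.3, -0.5], [-0.4, -0.0], [-0.9, -0.3], [0.1, -1.1]]
[-0.06237563  0.00368965  0.0982767 ]
  same-cam rel [-0.06237563  0.00368965  0.0982767 ] foot in shim x -0.022624365301765995
scene [0.7165901  0.04188103 0.37765088 0.04636492] [[0.1, -0.0], [0.0, 0.0], [-0.1, 0.0]]
[-0.06404328  0.00517286  0.12180211]
  same-cam rel [-0.06082696 -0.00139175  0.02035117] foot in shim x -0.024173035251985324
side [0.71122149 0.04812432 0.37012072 0.04670279] [[-0.3, 0.3], [-0.1, 0.0], [0.1, -0.3], [0.3, 0.0]]
[-0.06133372 -0.00307202  0.12933227]
  same-cam rel [-0.06417766 -0.00232692 -0.0163845 ] foot in shim x -0.020822340453294674
```

The last fit is loose because the thin edge hides behind the housing. I'll take a clear top view with the wrist camera from high above.

Call:
send_rows(targets=[{"tx":0.0,"ty":0.0,"tz":-0.03,"yaw":0.0},{"tx":0.0,"ty":0.0,"tz":-0.03,"yaw":0.0},{"tx":0.0,"ty":0.02,"tz":-0.02,"yaw":0.0},{"tx":0.0,"ty":0.025,"tz":0.0,"yaw":0.0},{"tx":0.0,"ty":0.03,"tz":0.0,"yaw":0.0},{"tx":0.0,"ty":0.03,"tz":0.0,"yaw":0.0},{"tx":0.0,"ty":0.03,"tz":0.0,"yaw":0.0},{"tx":0.0,"ty":0.02,"tz":0.0,"yaw":0.0},{"tx":0.0,"ty":0.0,"tz":0.0,"yaw":0.0},{"tx":0.0,"ty":0.0,"tz":0.0,"yaw":0.0},{"tx":0.0,"ty":0.0,"tz":0.0,"yaw":0.0}])

```text
clock: 12.22
eef_pos: [0.6352, 0.0096, 0.2662]
ee_rot: [0.551, 0.835, -0.001, -0.002]
ft_force: [-0.4, 0.3, 0.3]
opening: 0.0175
```

```bash
python3 -c "
from fit import *
import pickle
o=three(8);pickle.dump(o,open('o8.pkl','wb'))
b=o['wrist']['color'][130:300,220:440,::-1];cv2.imwrite('pics/c8.png',cv2.resize(b,None,fx=3.5,fy=3.5,interpolation=cv2.INTER_CUBIC))"
```

```text
(no output)
```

View pics/wrist8.png

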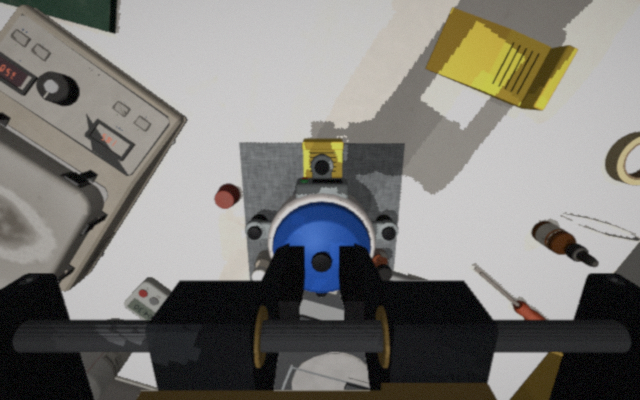

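View pics/c8.png

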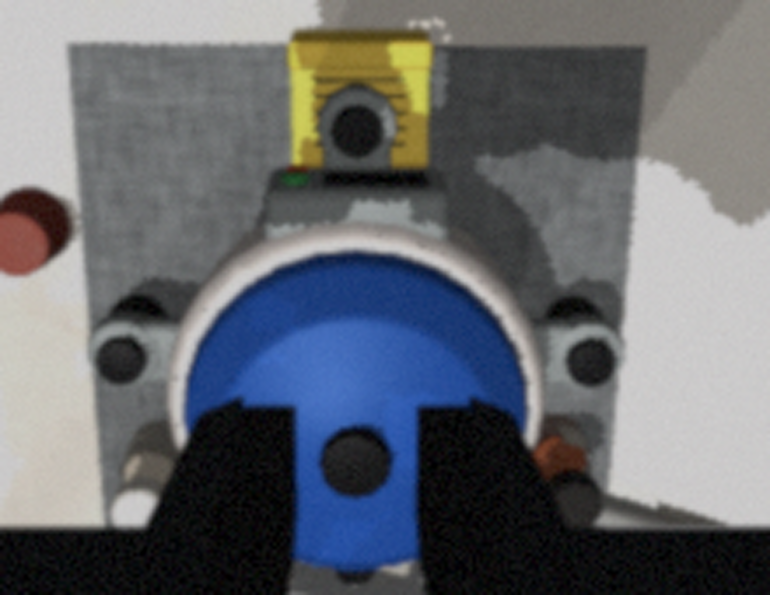

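```bash
python3 - <<'E'
from fit import *
import pickle
w=pickle.load(open('o8.pkl','rb'))['wrist']
cw=lambda x,y:[220+x/3.5,130+y/3.5]
C=[.7168,.0438,.4]
f=lambda uv,z:rel([*onz(w,[uv],z)[0][:2],.4],C)[:2].round(4)
for z in(.0435,.0465):print('front cap',f(cw(358,130),z),'L',f(cw(592,360),z),'R',f(cw(121,358),z))
print('tab rear/top edges',f(cw(291,41),.03),f(cw(432,41),.03), 'rear-top (y33)',f(cw(361,33),.03),'front-top(y68)',f(cw(361,68),.03))
print('lines y79',f(cw(360,79),.01))
E
```

```text
front cap [-0.0854  0.0019] L [-0.0001  0.0877] R [-0.0001 -0.084 ]
front cap [-0.0861  0.0019] L [-0.0015  0.087 ] R [-0.0015 -0.0833]
tab rear/top edges [-0.1134 -0.0212] [-0.1136  0.0272] rear-top (y33) [-0.1162  0.0028] front-top(y68) [-0.1042  0.0029]
lines y79 [-0.0966  0.0027]
```

The top view puts the foot at about x = −20 mm on the shim and 1 mm off to the side. The centrifuge is level and hasn't moved, and the arm is clear of everything. I'm handing in.

```bash
python3 -c "
from station import r
print(r.hand_in())"
```

```text
the job is handed in; nothing more can be done
None
```

The yellow shim is under the short front foot and the centrifuge stands level. The job was handed in just after 12 s on the robot's clock, with the arm clear of everything.

I used the nearer shim, which measured 49–50 mm wide; the other yellow one is about 69 mm. I squared it to the leg with a fingertip push from its left side. Then I pushed it flat along the leg line by the tab, with about 5–9 N at the wrist once the foot was on the ramp.

**Last checks:**
- **Foot position:** in the final top view the foot stands at about x = −20 mm on the shim, the middle of the flat part, and about 1 mm off its centre line.
- **Level:** the three visible foot caps fit a level centrifuge.
- **Centrifuge not shoved:** it stayed within about 2 mm of its first estimated position, which is the measuring error.
- **Other things:** nothing else was touched, and nothing in the pictures looked moved.

**Checks that disagreed:** the other estimates put the foot between −18.5 mm (from the arm's position) and −24 mm (from the scene camera alone). The fit combining the scene and side cameras also showed the shim turned about 0.1 rad. I put that down to one corner hidden behind the housing, because the top view shows the shim straight.

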